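Pin the bonding jig's arm and hold it square

ROBOT

A 6-joint arm with a two-finger parallel gripper is mounted at the origin on a cart in front of the work surface, level with it; the furniture and walls round the work are solid. World frame = base frame: x ahead of the robot, y to its left, z up, the work surface at z = 0. Lengths are in mm, angles in rad, forces in N, time in s.
With the tool pointing down it reaches from about 400 to 825 mm from the base axis. Payload 7 kg.
Tool frame: the origin (TCP) lies midway between the tips of the shut fingers; the grasp point (between the pads) lies 19 mm behind it; z points along the fingers, y is the line along which they close (so a half turn about z gives the same grasp; the last joint's range is limited). The gripper opens to 88 mm and grips with 3 to 60 N. Pads are 19 mm wide; open, the fingers measure 130 mm over their backs; the gripper's body (78 mm by 193 mm) begins 47 mm behind the grasp point.
Start: joints at [1.564, 0.359, 0.012, 0, -1.224, -0.288], TCP at [196.129, 645.855, 226.561] pointing down, gripper open.
Joint ranges: [-3.07, 3.07], [-1.43, 2.12], [-1.02, 1.25], [-3.03, 1.67], [-3.05, -0], [-3.03, 3.03]. Speed limits (rad/s): [2.39, 2.39, 3.01, 3.14, 3.14, 3.14].

INTERFACE

Orientations are given as a unit quaternion [x, y, z, w].
In Python, from plant import move_ptp, line_to, move_joints, move_gripper, pause, solve_ik, camera, get_calibration, Unreachable, close_job, find_in, masks_of, current_t, current_joint_pos, current_qvel, current_tau, current_tcp_pos, current_eef_rot, current_contact_force, current_moment, current_width, current_finger_force gives the robot as it stands. Calls block until the motion is done:
- move_ptp(position, orientation): joint-space move of the TCP to a pose.
- line_to(position, velocity=150, ori=None): straight line of the TCP; ori=None keeps the orientation; velocity is the mean speed in mm/s.
- move_joints(angles): joint-space move.
- move_gripper(opening, force=None): finger opening in mm; force is the grip in N (None keeps the last); returns when the fingers have stopped.
- pause(seconds).
- solve_ik(position, orientation): joint angles nearest the present ones, or None.
- camera(name): name is "scene" or "top" or "wrist"; returns the picture (400x640x3 uint8, red, green, blue); there is no depth.
- get_calibration(name): a dict with "fx", "fy", "cx", "cy" (pixels), "view" (4x4, takes a point from world to camera coordinates); the wrist camera has in their place "T_tool_cam" (4x4, takes a point from camera to tool coordinates, whose origin is the TCP and whose axes are the flange's). Camera axes: x right, y up, looking along -z (the intrinsics and any distortion apply to the point x, -y, -z); pixel columns grow to the right and rows downward; lengths in mm; the calibration is good to about 2 mm. A picture is of the moment at which its call begins: read the wrist's pose just before it. get_calibration takes no time and is no camera call.
A pose or a line that the arm cannot do raises Unreachable and nothing moves.
- close_job(): hands the job in; it is judged then, once.
Trained networks look in the newest picture that a camera, given by its name, has taken for a name from the list of things; names that differ only in an ending like _2 or _b are one class to them, and where a whole thing is asked for, a point or a joint stands for the part that bears it (a point fixed in the world has none). Each returns a list of dicts, best first, with "conf" (0 to 1); they miss things now and then, are a little off and sometimes report something else, mostly with a low value. They report only what shows in the picture. A call takes as long as a camera call.
- find_in(camera, target): "point" ([column, row] in pixels, amid what is visible of it).
- masks_of(camera, target): "mask" (400x640 bool, what is visible of it) and "point" ([column, row] in pixels, amid what is visible of it).
Readings, each from a call of its own:
- current_t(): time.
- current_joint_pos(): joint angles.
- current_qvel(): joint speeds.
- current_tau(): joint torques, N m.
- current_tcp_pos(): TCP position.
- current_eef_rot(): TCP orientation.
- current_contact_force(): force on the tool from outside, world axes, zero at the start.
- current_moment(): the same for the moment, N m.
- current_width(): finger opening in mm.
- current_finger_force(): force on a finger pad.
Only numpy, scipy, OpenCV 4.12 (cv2) and the standard library are available. Lean on these libraries where they do the work, as an engineer would, in place of code of your own. Each camera call takes 0.05 s, during which the arm holds its last target. There are 200 camera calls.

TASK

Make the small bonding jig ready for gluing: take the headed hinge pin from its stand, push it down through the fork and the arm's lug until its head sits on the fork, and let go of it. Then pick up the carpenter's square by its handle, lay it flat on the jig's plate and press it into the corner until one leg is flush against the fixed rail and the other has swung the sprung arm out to its stop and lies flush along it. Finish while still holding the square pressed there, and leave the bottle, the can and the counter alone.

Things in the scene. Friction and masses are not known exactly. Their poses are not given: they have to be found in the camera images.
- jig: Fixed aluminium plate, 190 x 185 x 10 mm, with a rail, a fork and a swinging arm on it. Origin: on the table, straight below the inside corner where the faces of the rail and of the squared arm meet. x points at the rail, y along the rail away from the fork, z up. The plate covers x -135..55, y -50..135 mm; its top is at z = 10 mm.
- rail: Fixed steel bar on the plate, first wall of the corner. Its flat face lies at jig x = 0 and looks to jig -x, from y = 17 to 132 mm; 20 mm thick, top 32 mm above the table. Origin: the jig's, 10 mm up; same axes. Rail, arm and plate grip the square (friction about 0.5 to 1), so it is easiest to lean on the rail before swinging the arm out.
- swing_arm: Dark steel bar, 20 mm wide, hinged in the fork, second wall of the corner; top 32 mm above the table. Origin: hinge axis at jig (28, -10, 10) mm. It runs 169 mm along its -x; inside face at its y = +10 mm. A spring (0.14-0.25 N m) leans its free end 0.22 rad to jig +y; pushed to jig -y it stops firmly when square (face at jig y = 0) and springs back if freed. Stays put without the pin.
- fork_hole (a point): Centre of the hole's mouth on the upper cheek of the steel fork (cheeks 32 x 32 mm), 38 mm above the table, at jig x 28, y -10 mm; jig axes. The vertical hole, 12.5 mm wide, chamfered, goes on in line through the arm's lug and the lower cheek to the plate, 28 mm deep in all.
- pin: Loose headed steel pin, 60 g, upright in its stand. Origin: on its axis at the underside of the head (on the stand's top, later the fork's top); z up. Shank 10 mm wide, 27 mm long below the origin, last 5 mm tapered. Head: flange 22 mm wide, 4 mm high, then a round knob 16 mm wide up to 30 mm above the origin, to be gripped.
- pin_stand: Fixed grey plastic block, 56 x 56 x 30 mm, with one 13.5 mm hole in its middle that holds the pin. Origin: centre of its underside.
- square: Loose steel L, 245-490 g: legs 105 mm long, 18 wide, 16 high, and a web. Origin: underside, below the handle. Outside edges: x = +45 mm (for the rail) and y = -45 mm (for the arm); legs run to y = 60 and x = -60. Black upright handle: 44 mm along x, 14 thick along y, 12 to 58 mm up; grip across y, high, so the fingers clear rail and arm. Home: axes as the jig's, origin at jig (-45, 45, 10) mm.
- dropper_bottle: Bystander: small brown dropper bottle with a black cap, 28 mm wide, 70 mm high; origin at its underside.
- objective_can: Bystander: black round objective can, 40 mm wide, 60 mm high; origin at its underside.
- tally_counter: Bystander: light hand tally counter, 41 x 48 x 33 mm; origin at its underside.

How it is judged (in metres and radians):
On the way, in this order (a step that is already met when the one before it is completed fails the run):
1. the pin's head sits on the fork, its shank through the holes, and the pin is let go (z of pin in the frame of fork_hole between -0.003 and 0.003 m and horizontal distance between pin and fork_hole below 0.003 m and angle between pin's own z axis and vertical below 0.1 rad and contact force between the fingers and pin below 0.1 N), for 0.2 s.
2. the square lies flush on the rail and on the squared arm (contact force between square and rail above 1 N and contact force between square and swing_arm above 1 N and angle between the x axis of swing_arm and the x axis of jig, either way round below 0.025 rad and angle between the x axis of square and the x axis of jig, either way round below 0.035 rad and x of square in the frame of jig above -0.049 m and y of square in the frame of jig below 0.049 m and z of square in the frame of jig below 0.016 m and angle between square's own z axis and vertical below 0.06 rad), for 0.2 s.
At the end, for the whole second after the job is handed in: Fingers hold the square: over 1 N on rail and on arm; arm within 0.025 rad of square; square within 0.035 rad of the jig, within 4 mm of the corner, level, at most 6 mm above the plate; pin within 3 mm of the hole's centre, upright, its head within 3 mm of the fork's top (all of step 2 and z of pin in the frame of fork_hole between -0.003 and 0.003 m and horizontal distance between pin and fork_hole below 0.003 m and angle between pin's own z axis and vertical below 0.1 rad and contact force between the fingers and square above 1 N); the arm keeps its last pose, push and grip.
It fails at once if the dropper bottle is shoved by more than 30 mm (distance of dropper_bottle from where it was at the start of the episode above 0.03 m).
It fails at once if the objective can is shoved by more than 30 mm (distance of objective_can from where it was at the start of the episode above 0.03 m).
It fails at once if the tally counter is shoved by more than 30 mm (distance of tally_counter from where it was at the start of the episode above 0.03 m).
It also fails if it takes over 66 s, if anything falls off the work surface, if the arm or the gripper's body presses on something with over 40 N, if the wrist force passes 120 N, or if a joint passes its speed limit or range.

## Working session

There is one attempt and no reset: what is moved stays moved. The work goes in short steps, each a Python script; the robot and the scene stay as the last script left them, time stands still between calls to the robot, and variables do not carry over. Pictures are saved under pics/ and viewed, at most 10 in all, crops included, and the job is handed in when it is done.

```bash
ls; mkdir -p pics
python3 - <<'E'
from plant import *
import cv2,numpy as np
a=camera("scene");b=camera("top");c=camera("wrist")
for n,i in zip("stw",(a,b,c)): cv2.imwrite(f"pics/{n}0.png",i[:,:,::-1])
np.set_printoptions(precision=4,suppress=True)
for n in("scene","top","wrist"):
    k=get_calibration(n);print(n,k)
for n in("scene","top","wrist"):
    for t in("jig","rail","swing_arm","fork_hole","pin","pin_stand","square"):
        print(n,t,[(np.round(d["point"]),round(d["conf"],2)) for d in find_in(n,t)][:3])
print(current_t(),current_eef_rot())
E
```

```text
pics
plant.py
scene {'fx': 517.0450295668674, 'fy': 517.0450295668674, 'cx': 332.04632060969226, 'cy': 205.67332530585028, 'view': array([[   -0.4495,     0.8933,     0.0048,   119.4901],
       [   -0.6107,    -0.3112,     0.7282,   373.4462],
       [    0.652 ,     0.3244,     0.6854, -1505.348 ],
       [    0.    ,     0.    ,     0.    ,     1.    ]])}
top {'fx': 442.50555379503584, 'fy': 442.50555379503584, 'cx': 315.3141234731235, 'cy': 206.95410515118328, 'view': array([[   -0.0005,    -1.    ,    -0.0004,   172.5499],
       [    0.9885,    -0.0006,     0.1512,  -578.9547],
       [   -0.1512,    -0.0003,     0.9885, -1127.7115],
       [    0.    ,     0.    ,     0.    ,     1.    ]])}
wrist {'fx': 348.9807089036558, 'fy': 348.9807089036558, 'cx': 321.60324928354, 'cy': 203.43401640978794, 'T_tool_cam': array([[   0.0002,    0.9602,    0.2792,   74.5219],
       [   1.    ,   -0.0002,    0.0001,    0.1417],
       [   0.0001,    0.2792,   -0.9602, -157.4579],
       [   0.    ,    0.    ,    0.    ,    1.    ]])}
scene jig [(array([303., 189.]), 0.77), (array([296., 173.]), 0.24)]
scene rail [(array([298., 202.]), 0.71)]
scene swing_arm [(array([301., 171.]), 0.9)]
scene fork_hole [(array([302., 190.]), 0.79)]
scene pin []
scene pin_stand [(array([304., 190.]), 0.75), (array([448., 195.]), 0.67)]
scene square [(array([397., 250.]), 0.65), (array([301., 189.]), 0.48)]
top jig [(array([359., 230.]), 0.95)]
top rail [(array([348., 209.]), 0.88)]
top swing_arm [(array([368., 240.]), 0.7)]
top fork_hole [(array([383., 140.]), 0.18)]
top pin []
top pin_stand [(array([243., 267.]), 0.73)]
top square [(array([264., 199.]), 0.94), (array([305., 145.]), 0.4), (array([242., 269.]), 0.37)]
wrist jig []
wrist rail []
wrist swing_arm []
wrist fork_hole []
wrist pin []
wrist pin_stand []
wrist square []
1.2 [ 0.9892 -0.1469 -0.      0.    ]
```

View pics/t0.png

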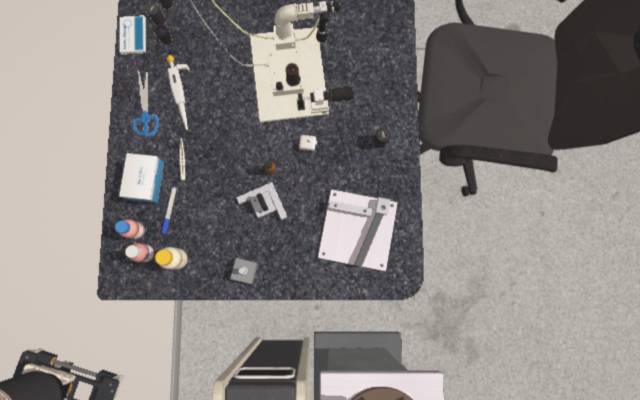

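View pics/s0.png

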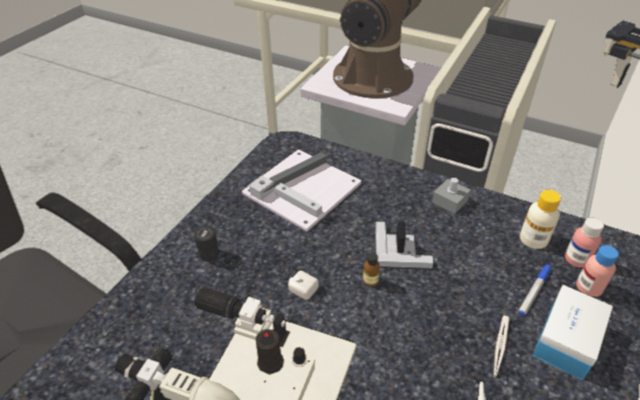

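Top view: the jig is at about (358,230), with the fork at (383,207), the rail running to (330,203) and the arm's free end at (355,263). The pin stand is at (243,270) with the pin upright, the square is at (264,200) and the bottle is at (269,168). The scene view agrees with this layout. Next I'll look at the jig, the stand and the square with the wrist camera.

```bash
cat > h.py <<'E'
from plant import *
import cv2,numpy as np
from scipy.spatial.transform import Rotation as R
np.set_printoptions(precision=2,suppress=True)
def cal(name,pose=None):
    k=get_calibration(name)
    if name=="wrist":
        p,q=pose or (current_tcp_pos(),current_eef_rot())
        T=np.eye(4);T[:3,:3]=R.from_quat(q).as_matrix();T[:3,3]=p
        V=np.linalg.inv(T@k["T_tool_cam"])
    else: V=np.array(k["view"])
    return k,V
def ray(px,z,kv):
    k,V=kv; px=np.atleast_2d(px).astype(float)
    d=np.c_[(px[:,0]-k["cx"])/k["fx"],-(px[:,1]-k["cy"])/k["fy"],-np.ones(len(px))]
    d=d@V[:3,:3]; c=-V[:3,:3].T@V[:3,3]
    return c+d*((z-c[2])/d[:,2])[:,None]
def proj(P,kv):
    k,V=kv; p=np.atleast_2d(P)@V[:3,:3].T+V[:3,3]
    return np.c_[k["cx"]+k["fx"]*p[:,0]/-p[:,2],k["cy"]-k["fy"]*p[:,1]/-p[:,2]]
def down(yaw): # tool z down, tool x at world angle yaw; closing line perpendicular
    return (R.from_euler('z',yaw)*R.from_quat([1,0,0,0])).as_quat()
E
python3 - <<'E'
from h import *
kt=cal("top")
c=ray([[331,191],[397,203],[386,270],[320,262]],10,kt)[:,:2];print("plate",c,np.linalg.norm(c-np.roll(c,1,0),axis=1))
print("fork",ray([[383,207]],38,kt),"stand",ray([[244,269]],30,kt),ray([[243,270]],60,kt),"handle",ray([[262,202]],58,kt))
print("bottle",ray([[269,168]],70,kt),"can",ray([[380,136]],60,kt))
ks=cal("scene")
print("scene: fork",ray([[262,186]],38,ks),"pin knob",ray([[454,183]],60,ks),"handle",ray([[402,226]],58,ks))
for n,(x,y,yw) in {"jig":(500,90,0),"stand":(430,335,0),"square":(575,290,0)}.items():
    for w in (yw,np.pi/2,-np.pi/2,np.pi):
        print(n,w,solve_ik([x,y,250],down(w)))
print(current_tcp_pos())
E
```

```text
plate [[628.47 129.23]
 [595.05 -50.71]
 [414.01 -16.23]
 [435.29 159.79]] [195.58 183.02 184.29 177.29]
fork [[579.75  -7.92  38.  ]] stand [[416.6  359.45  30.  ]] [[413.7  357.15  60.  ]] handle [[590.13 311.94  58.  ]]
bottle [[678.56 293.71  70.  ]] can [[768.66  -1.04  60.  ]]
scene: fork [[590.19  -3.13  38.  ]] pin knob [[422.  361.3  60. ]] handle [[586.14 309.76  58.  ]]
jig 0 [ 0.57  0.07 -0.31  0.   -1.19  1.01]
jig 1.5707963267948966 [ 0.57  0.07 -0.31  0.   -1.19  2.58]
jig -1.5707963267948966 [ 0.57  0.07 -0.31  0.   -1.19 -0.57]
jig 3.141592653589793 [ 0.57  0.07 -0.31  0.   -1.19 -2.14]
stand 0 [ 1.02  0.13 -0.24  0.   -1.2   0.55]
stand 1.5707963267948966 [ 1.02  0.13 -0.24  0.   -1.2   2.12]
stand -1.5707963267948966 [ 1.02  0.13 -0.24  0.   -1.2  -1.02]
stand 3.141592653589793 [ 1.02  0.13 -0.24  0.   -1.2  -2.59]
square 0 [ 0.77  0.29 -0.03  0.   -1.25  0.8 ]
square 1.5707963267948966 [ 0.77  0.29 -0.03  0.   -1.25  2.37]
square -1.5707963267948966 [ 0.77  0.29 -0.03  0.   -1.25 -0.77]
square 3.141592653589793 [ 0.77  0.29 -0.03  0.   -1.25 -2.34]
[196.12 645.87 226.54]
```

Run:
```python
from h import *
import pickle
out={}
for n,p in {"sq":[530,335,200],"jig":[545,55,180]}.items():
    move_ptp(p,down(0)); pause(.3)
    pose=(list(current_tcp_pos()),list(current_eef_rot()))
    im=camera("wrist"); cv2.imwrite(f"pics/w_{n}.png",im[:,:,::-1])
    out[n]=pose; kv=cal("wrist",pose)
    for t,z in {"rail":32,"swing_arm":32,"jig":10,"fork_hole":38,"pin":50,"pin_stand":30,"square":16,"dropper_bottle":70}.items():
        print(n,t,[(np.round(d["point"]),round(d["conf"],2),ray(d["point"],z,kv)[0]) for d in masks_of("wrist",t)][:2])
pickle.dump(out,open("poses.pkl","wb"));print(out,current_t(),current_contact_force())
```

```text
sq rail [(array([587., 129.]), 0.64, array([580.93,  92.95,  32.  ]))]
sq swing_arm [(array([621., 218.]), 0.72, array([494.8 ,  41.02,  32.  ]))]
sq jig [(array([569., 172.]), 0.85, array([536.14,  85.91,  10.  ]))]
sq fork_hole [(array([570., 172.]), 0.66, array([542.1 , 104.47,  38.  ]))]
sq pin []
sq pin_stand [(array([301., 269.]), 0.84, array([438.1 , 356.75,  30.  ]))]
sq square [(array([352., 103.]), 0.89, array([603.33, 307.43,  16.  ]))]
sq dropper_bottle [(array([365.,   9.]), 0.83, array([670.23, 303.47,  70.  ]))]
jig rail [(array([295., 148.]), 0.68, array([580.67,  79.49,  32.  ]))]
jig swing_arm [(array([354., 222.]), 0.77, array([512.61,  25.58,  32.  ]))]
jig jig [(array([318., 190.]), 0.75, array([538.27,  59.84,  10.  ]))]
jig fork_hole [(array([319., 190.]), 0.6, array([544.6 ,  58.29,  38.  ]))]
jig pin []
jig pin_stand []
jig square [(array([ 52., 126.]), 0.72, array([598.93, 299.01,  16.  ]))]
jig dropper_bottle [(array([31., 17.]), 0.9, array([675.62, 256.87,  70.  ]))]
{'sq': ([np.float64(529.7030645563125), np.float64(335.5209171168946), np.float64(199.97596300443706)], [np.float64(0.9999999115146335), np.float64(0.0004200322764288266), np.float64(-1.6691490108938815e-05), np.float64(1.6279000427024882e-05)]), 'jig': ([np.float64(545.1201135671688), np.float64(55.867033121040826), np.float64(179.90792876593298)], [np.float64(0.9999997897139816), np.float64(0.0006451362892455779), np.float64(-5.039859110939378e-05), np.float64(4.279185826258817e-05)])} 5.4583 [0.51 1.38 0.  ]
```

View pics/w_sq.png

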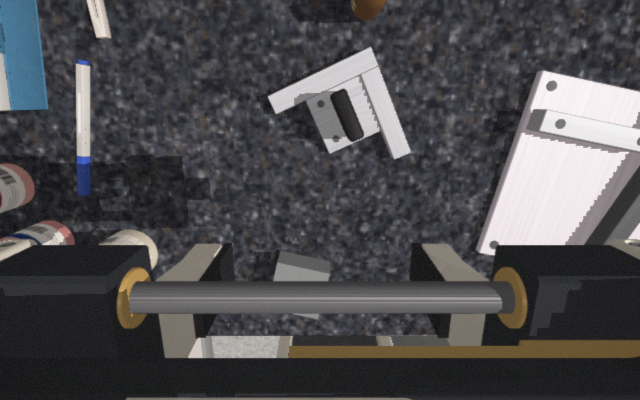

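View pics/w_jig.png

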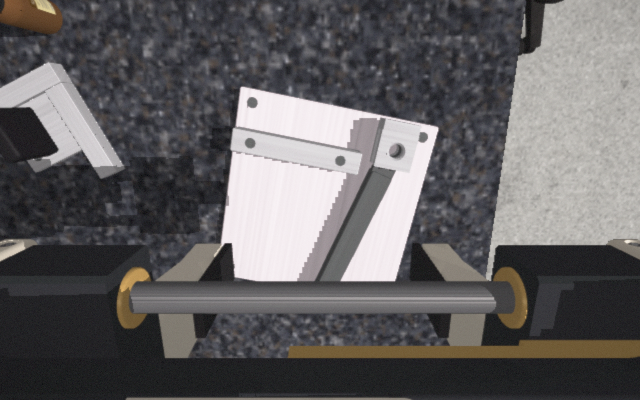

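The square view shows its outer corner at (372,48), leg tips at (268,97) and (405,157), and the handle from (337,92) to (358,137). The stand at (301,270) is partly hidden. In the jig view the hole is at (397,151), the plate corners are at (240,87) and (438,128), and the rail face edge runs from (229,150) to (358,174).

```bash
cat >> h.py <<'E'
from scipy.optimize import least_squares
def fit(model,px,kv,x0):
    def f(v):
        M=R.from_euler('z',v[2]).as_matrix()
        return (proj(np.array(model,float)@M.T+[v[0],v[1],0],kv)-px).ravel()
    s=least_squares(f,x0,loss='soft_l1');return s.x,s.fun.reshape(-1,2)
def refine(im,px,w=4):
    g=cv2.cvtColor(im,cv2.COLOR_BGR2GRAY)
    return cv2.cornerSubPix(g,np.array(px,np.float32).reshape(-1,1,2),(w,w),(-1,-1),(3,50,.01))[:,0]
E
python3 - <<'E'
from h import *
import pickle
P=pickle.load(open("poses.pkl","rb"))
im=cv2.imread("pics/w_jig.png");kv=cal("wrist",P["jig"])
sub=im[140:162,387:408].min(2).astype(float);w=np.clip(130-sub,0,None);yy,xx=np.mgrid[140:162,387:408]
hole=[(w*xx).sum()/w.sum(),(w*yy).sum()/w.sum()]
px=refine(im,[[240,87],[438,128],[358,174],[421,130]]);print(hole,px)
px=np.vstack([px[:3],[hole]])
mod=[[55,135,10],[55,-50,10],[0,17,32],[28,-10,36]]
v,r=fit(mod,px,kv,[550,0,-.17]);print("jig",v,"res",r.tolist())
im2=cv2.imread("pics/w_sq.png");kv2=cal("wrist",P["sq"])
q=refine(im2,[[372,48],[268,97],[275,112],[410,154],[394,158]]);print(q)
v2,r2=fit([[45,-45,16],[45,60,16],[27,60,16],[-60,-45,16],[-60,-27,16]],q,kv2,[590,310,.4]);print("sq",v2,"res",r2.tolist())
# overlays
def draw(im,kv,v,segs,sc):
    M=R.from_euler('z',v[2]).as_matrix()
    for a,b in segs:
        p=proj(np.array([a,b],float)@M.T+[v[0],v[1],0],kv)*sc[2]-np.array(sc[:2])*sc[2]
        cv2.line(im,tuple(np.int32(p[0])),tuple(np.int32(p[1])),(0,0,255),1)
a=cv2.resize(im[70:250,210:460],None,fx=2,fy=2)
c=lambda *p:[(p[i],p[(i+1)%len(p)]) for i in range(len(p))]
draw(a,kv,v,c([55,135,10],[55,-50,10],[-135,-50,10],[-135,135,10])+c([0,17,32],[0,132,32],[20,132,32],[20,17,32])+c([44,6,38],[44,-26,38],[12,-26,38],[12,6,38])+[([22,-10,38],[34,-10,38]),([28,-16,38],[28,-4,38])],(210,70,2))
b=cv2.resize(im2[30:210,250:430],None,fx=2,fy=2)
draw(b,kv2,v2,c([45,-45,16],[45,60,16],[27,60,16],[27,-27,16],[-60,-27,16],[-60,-45,16])+c([22,7,58],[22,-7,58],[-22,-7,58],[-22,7,58]),(250,30,2))
cv2.imwrite("pics/ov.png",cv2.hconcat([a,b])[:, :800])
# view of the pin
for z in (200,):
    move_ptp([345,352,z],down(0)); pause(.3)
    P["pin"]=(list(current_tcp_pos()),list(current_eef_rot()))
    i=camera("wrist");cv2.imwrite("pics/w_pin.png",i[:,:,::-1]);k3=cal("wrist",P["pin"])
    for t,zz in(("pin",45),("pin_stand",30)): print(t,[(np.round(d["point"]),round(d["conf"],2),ray(d["point"],zz,k3)[0]) for d in masks_of("wrist",t)][:2])
pickle.dump(P,open("poses.pkl","wb"));print(current_t())
E
python3 -c "
import cv2;i=cv2.imread('pics/w_pin.png');cv2.imwrite('pics/w_pin2.png',cv2.resize(i[80:260,220:440],None,fx=3,fy=3))"
```

```text
[np.float64(397.7258883248731), np.float64(151.7750467539407)] [[240.24  86.41]
 [438.37 127.37]
 [357.16 174.24]
 [420.12 131.48]]
jig [553.18   7.09  -0.19] res [[-0.4967506827716761, -0.39034658689445223], [1.4891806386368103, -0.1323712629580598], [0.6260572032537084, 1.6533067708168403], [-1.6967635658946847, -0.2584721006922166]]
[[370.58  46.33]
 [267.    96.02]
 [275.48 113.64]
 [410.78 151.77]
 [394.02 158.86]]
sq [593.5  313.89   0.43] res [[0.17619191758382158, -0.8014184528669261], [-0.35799883851166214, -0.15888691746145867], [-0.24574602739591, 0.31247154198216265], [0.45839121070383726, 0.1343200205532753], [-0.0069346576517546055, 0.61758642926074]]
pin [(array([313., 111.]), 0.67, array([412.42, 358.94,  45.  ]))]
pin_stand [(array([316., 101.]), 0.58, array([420.93, 356.7 ,  30.  ]))]
7.25
```

View pics/ov.png

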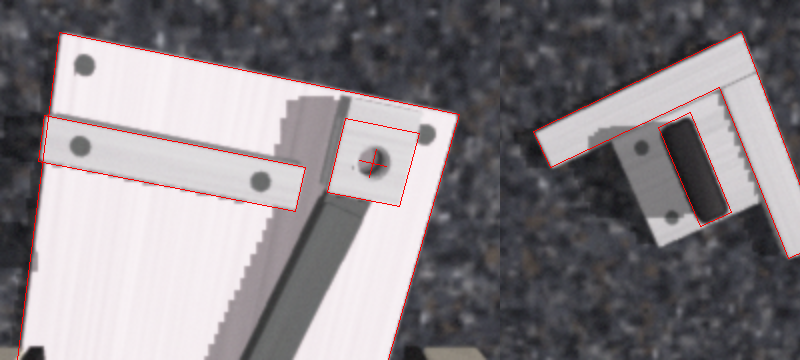

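View pics/w_pin2.png

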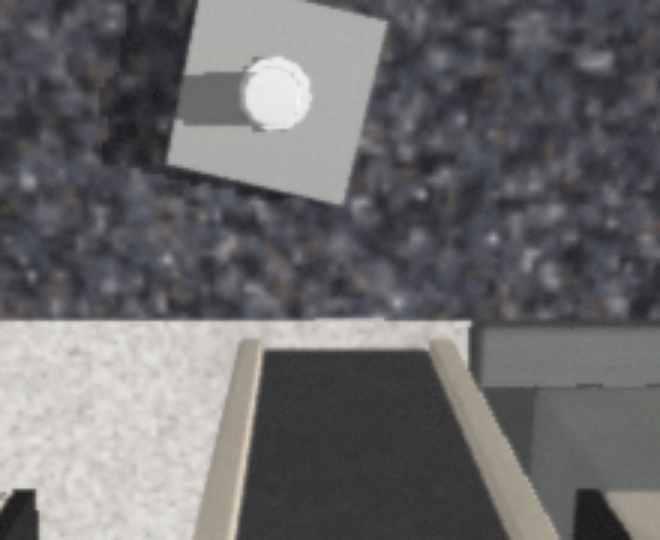

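The overlays fit the square to within 1 px. The jig hole agrees to within about 1 px. In the pin view the knob and flange are centred at about full-frame (312,111). I'll pick the pin, then look at the hole with the same camera geometry so that calibration bias cancels.

Run:
```python
from h import *
import pickle
P=pickle.load(open("poses.pkl","rb"))
kv=cal("wrist",P["pin"])
print("flange",ray([312,111.3],34,kv),"knob",ray([312.3,110.8],60,kv))
im=cv2.imread("pics/w_pin.png")
q=refine(im,[[349,87],[276,134.5],[335,148]]);print(q,ray(q,30,kv))
pin=ray([312,111.3],34,kv)[0]
q0=down(0)
move_gripper(40,20)
move_ptp([pin[0],pin[1],110],q0)
line_to([pin[0],pin[1],37],120)
f0=np.array(current_contact_force());t0=current_tcp_pos()
move_gripper(0,20);pause(.2)
print("tcp",t0,current_tcp_pos(),"w",current_width(),current_finger_force(),np.array(current_contact_force())-f0,current_moment())
line_to([*pin[:2],100],120);pause(.1)
print(current_tcp_pos(),current_width(),current_finger_force(),current_contact_force(),current_t())
```

```text
flange [[411.98 360.18  34.  ]] knob [[413.02 359.24  60.  ]]
[[348.96  86.72]
 [274.92 134.29]
 [334.26 147.77]] [[433.01 327.2   30.  ]
 [391.38 394.71  30.  ]
 [378.93 339.8   30.  ]]
tcp [412.21 360.94  38.05] [412.16 360.35  37.3 ] w 14.61557232135871 20.00093847513199 [-1.2  -0.01  5.18] [-0.25  0.34 -0.  ]
[411.5  359.51  98.88] 14.437554722142016 19.999910295009613 [ 0.42 -0.67 -1.88] 11.0083
```

Run:
```python
from h import *
import pickle
P=pickle.load(open("poses.pkl","rb"))
move_ptp([512,-16,204],down(0));pause(.3)
P["hole"]=(list(current_tcp_pos()),list(current_eef_rot()))
i=camera("wrist")[:,:,::-1];cv2.imwrite("pics/w_hole.png",i)
pickle.dump(P,open("poses.pkl","wb"))
kv=cal("wrist",P["hole"]);c=proj([[578.8,-8,38]],kv)[0];print(c,P["hole"][0],current_t(),current_width())
x,y=int(c[0])-50,max(int(c[1])-50,0)
print(x,y);cv2.imwrite("pics/hole2.png",cv2.resize(i[y:y+100,x:x+100],None,fx=6,fy=6,interpolation=cv2.INTER_CUBIC))
```

```text
[313.55 110.92] [np.float64(512.0221611650169), np.float64(-15.41560618778345), np.float64(203.80892909453254)] 12.85 14.379935779624201
263 60
```

View pics/hole2.png

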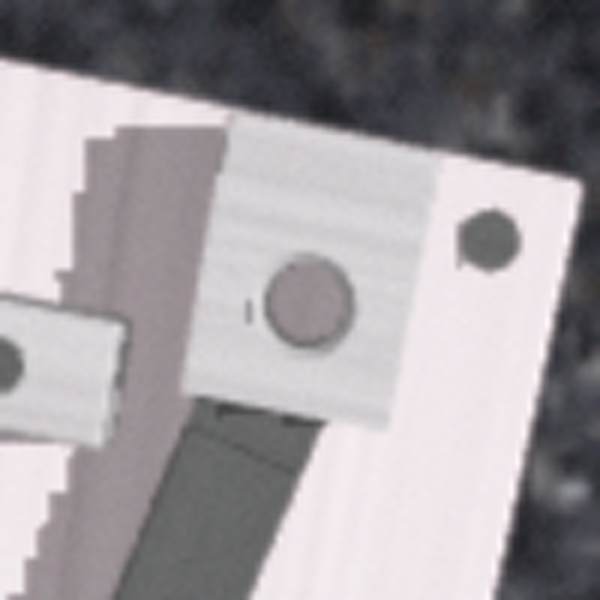

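The hole is sharp at full-frame (314.2,109.9), which puts it at about (579.8,-8.7). I'll insert with force monitoring and a small search.

```bash
cat > ins.py <<'E'
from h import *
import pickle
P=pickle.load(open("poses.pkl","rb"))
h=ray([314.25,109.9],38,cal("wrist",P["hole"]))[0];print("hole",h)
q0=down(0)
move_ptp([h[0],h[1],85],q0);pause(.3)
cmd=np.array([h[0],h[1],85.]);
e=cmd-np.array(current_tcp_pos());print("err",e)
cmd[:2]+=e[:2]                      # remove steady-state offset
F0=np.array(current_contact_force())
for z in np.r_[78:44:-3]:
    cmd[2]=z+e[2]; line_to(cmd,60)
    f=np.array(current_contact_force())-F0; p=np.array(current_tcp_pos())
    print(round(z),p-h,f,round(current_width(),2))
    if f[2]>12 and z>46: print("stopped");break
print(current_t())
E
python3 ins.py
```

```text
hole [579.68  -8.64  38.  ]
err [-0.43 -0.21 -1.82]
78 [-0.94 -0.35 37.68] [1.08 0.67 0.07] 14.24
75 [-0.58 -0.24 34.86] [0.59 0.46 0.05] 14.24
72 [-0.55 -0.23 31.94] [-0.33  0.85  0.1 ] 14.27
69 [-0.58 -0.27 28.96] [0.64 0.42 0.37] 14.37
66 [-0.59 -0.27 25.95] [0.16 0.51 0.27] 14.56
63 [-0.58 -0.25 22.94] [ 0.66  0.89 -0.01] 14.29
60 [-0.59 -0.24 19.93] [ 1.41  0.22 -0.45] 14.54
57 [-0.6  -0.26 16.93] [ 0.17  1.16 -0.38] 14.23
54 [-0.6  -0.26 13.96] [1.1  0.25 0.05] 14.35
51 [-0.6  -0.25 10.94] [ 0.41 -0.12  0.67] 14.21
48 [-0.63 -0.26  7.93] [0.84 0.87 0.53] 14.53
45 [ 0.37 -0.15  6.53] [-1.61  0.01 10.21] 14.32
16.8083
```

Run:
```python
from h import *
p=np.array(current_tcp_pos())
move_gripper(40);pause(.2)
line_to([p[0],p[1],150],200)
move_ptp([512,-16,204],down(0));pause(.2)
kv=cal("wrist");i=camera("wrist")[:,:,::-1].copy()
for P in ([579.7,-8.6,68],[579.7,-8.6,42]):
    c=proj([P],kv)[0];print(c)
    cv2.circle(i,tuple(np.int32(np.round(c))),1,(0,0,255),-1)
cv2.imwrite("pics/pinin.png",cv2.resize(i[60:160,260:360],None,fx=5,fy=5))
print([(d["point"],d["conf"]) for d in find_in("wrist","pin")],current_t())
```

```text
[312.45 110.24]
[313.17 109.49]
[([313.9, 109.6], 0.94)] 19.1083
```

View pics/pinin.png

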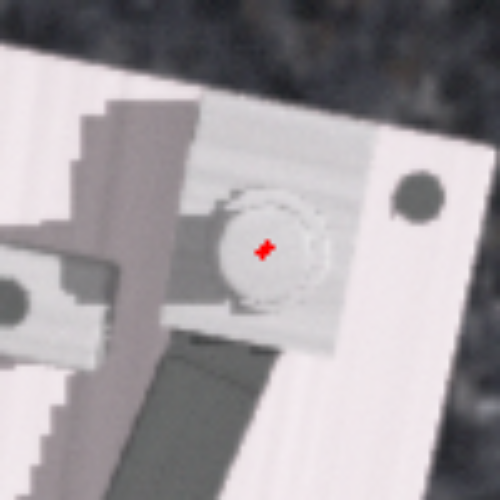

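The pin is seated upright, with the knob on the predicted pixels at (313,110). Next is the square.

```bash
cat > sq.py <<'E'
from h import *
J=np.array([553.9,6.6]);JY=-0.19
E
python3 - <<'E'
from h import *
import pickle,json
P=pickle.load(open("poses.pkl","rb"))
kv=cal("wrist",P["jig"])
v,r=fit([[55,135,10],[55,-50,10],[0,17,32],[28,-10,38]],[[240.24,86.41],[438.37,127.37],[357.16,174.24],[397.2,151]],kv,[550,0,-.17]);print("jig %.2f %.2f %.4f"%tuple(v))
kv2=cal("wrist",P["sq"])
v2,_=fit([[45,-45,16],[45,60,16],[27,60,16],[-60,-45,16],[-60,-27,16]],[[370.58,46.33],[267,96.02],[275.48,113.64],[410.78,151.77],[394.02,158.86]],kv2,[590,310,.4]);print("sq %.2f %.2f %.4f"%tuple(v2))
c,s=np.cos(v[2]),np.sin(v[2])
J=np.array([579.68,-8.64])-[c*28+s*10,s*28-c*10]; print(J)
json.dump([*J,v[2]],open("jig.json","w"))
q=down(v2[2])
move_ptp([v2[0],v2[1],110],q);pause(.2)
e=np.array([v2[0],v2[1],110])-current_tcp_pos();print("e",e)
line_to(np.array([v2[0],v2[1],26])+e,100);pause(.1);print(current_tcp_pos(),current_contact_force())
move_gripper(0,50);pause(.2)
print("grip",current_tcp_pos(),current_width(),current_finger_force(),current_contact_force())
line_to([v2[0],v2[1],100],120);pause(.2)
print("lift",current_tcp_pos(),current_width(),current_finger_force(),current_contact_force(),current_moment(),current_t())
E
```

```text
jig 553.54 7.18 -0.1924
sq 593.50 313.89 0.4263
[554.11   6.53]
e [-0.44  1.01 -0.96]
[593.55 315.31  25.99] [0.35 0.93 0.13]
grip [593.18 314.7   25.21] 13.656127495974605 50.00073730945587 [-0.22 -1.5   2.87]
lift [593.02 313.54  98.82] 14.118492729275085 49.998809695243835 [ 0.18  0.   -4.33] [-0.01 -0.01  0.01] 23.4583
```

```bash
cat > place.py <<'E'
from h import *
import json
jx,jy,ja=json.load(open("jig.json"));M=R.from_euler('z',ja).as_matrix();O=np.array([jx,jy,0])
W=lambda a:O+M@np.array(a,float)
Jp=lambda:M.T@(np.array(current_tcp_pos())-O)
Jf=lambda:M.T@(np.array(current_contact_force()))
q=down(ja)
def yaw(): return R.from_quat(current_eef_rot()).as_matrix()[:,0]@M[:,1]
E
python3 - <<'E'
from place import *
move_ptp(W([-53,90,75]),q);pause(.3)
F0=Jf();p=Jp();e=np.array([-53,90,75])-p;print("e",e,"F0",F0,"yaw",yaw())
c=np.array([-53,90,75])+e
for z in (45,40,38,37,36,35,34,33):
    c[2]=z+e[2];line_to(W(c),60);f=Jf()-F0;print(z,Jp(),f)
    if f[2]>4:break
# lean on the rail
for i in range(14):
    c[0]+=1;line_to(W(c),30);f=Jf()-F0;print("x",c[0],Jp(),f,round(yaw(),4))
    if f[0]<-8:break
json.dump([list(c),list(F0)],open("cmd.json","w"));print(current_t(),current_width(),current_moment())
E
```

```text
e [-0.11 -0.62  0.15] F0 [-0.33  0.37 -3.59] yaw 0.0008202375515708496
45 [-53.05  89.31  44.97] [ 0.33 -0.29  0.35]
40 [-53.24  89.27  40.04] [ 0.76  0.7  -0.83]
38 [-53.14  89.37  38.12] [0.32 0.11 0.02]
37 [-53.15  89.34  37.13] [ 0.36 -0.29 -0.92]
36 [-53.16  89.34  36.08] [-0.11 -0.21 -0.39]
35 [-52.98  89.52  35.21] [ 0.59 -0.84  0.28]
34 [-52.94  89.51  35.16] [-3.11 -0.96 11.14]
x -52.11200212063348 [-52.69  89.44  35.16] [-7.67  0.7  14.02] 0.0001
x -51.11200212063348 [-52.05  89.3   35.14] [-8.85  0.77 15.96] -0.0
27.3 13.638510098981838 [ 1.03  3.39 -0.05]
```

Run:
```python
from place import *
c,F0=map(np.array,json.load(open("cmd.json")))
c[2]+=0.9;line_to(W(c),30);print(Jp(),Jf()-F0)
for i in range(14):
    c[0]+=1;line_to(W(c),30);f=Jf()-F0;print("x",round(c[0],1),Jp(),f,round(yaw(),4))
    if f[0]<-9:break
json.dump([list(c),list(F0)],open("cmd.json","w"));print(current_t(),current_width(),current_moment())
```

```text
[-50.99  89.54  35.18] [-2.36 -0.39  3.46]
x -50.1 [-50.23  89.35  35.18] [-3.52  0.62  8.5 ] -0.0
x -49.1 [-49.33  89.25  35.18] [-4.91  0.12  8.74] -0.0001
x -48.1 [-48.31  89.21  35.19] [-5.26  0.33  8.  ] -0.0001
x -47.1 [-47.29  89.15  35.19] [-4.7  -0.84  8.67] -0.0001
x -46.1 [-46.32  89.09  35.14] [-4.57 -1.57  9.3 ] -0.0002
x -45.1 [-45.25  89.14  35.21] [-5.37  0.03  8.61] -0.0002
x -44.1 [-45.19  89.1   35.2 ] [-9.4   1.24 11.81] -0.0003
29.3 13.89095872616246 [ 1.35  3.39 -0.09]
```

Rail contact is at jig x=-45.2, as predicted. Now I'll slide toward the arm while keeping a light rail push.

Run:
```python
from place import *
c,F0=map(np.array,json.load(open("cmd.json")))
c[2]+=0.3
for i in range(60):
    y=Jp()[1]; c[1]-=2.5 if y>51 else 1
    line_to(W(c),50);f=Jf()-F0;p=Jp()
    c[0]+=np.clip((f[0]+8)*.06,-.3,.3); c[2]+=np.clip((f[2]-5)*.04,-.2,.2)
    if i%3==0 or y<51: print(round(c[1],1),p,f,round(yaw(),4))
    if f[1]>18 or c[1]<40:break
json.dump([list(c),list(F0)],open("cmd.json","w"));print(current_t(),current_width(),current_moment())
```

```text
86.9 [-45.16  87.7   35.26] [-10.45   7.08   9.51] -0.0004
79.4 [-45.21  80.22  35.28] [-8.33  6.07  5.9 ] -0.0002
71.9 [-45.18  72.83  35.32] [-7.61  6.79  5.27] -0.0004
64.4 [-45.2   65.37  35.33] [-8.66  7.97  5.59] -0.0004
56.9 [-45.2   57.83  35.32] [-7.95  7.24  4.55] -0.0004
49.4 [-45.23  50.35  35.3 ] [-7.86  7.09  5.11] -0.0004
48.4 [-45.19  49.75  35.37] [-8.89  9.64  5.06] -0.0004
47.4 [-45.21  48.56  35.34] [-8.48  7.94  4.88] -0.0003
46.4 [-45.21  47.63  35.35] [-7.97  9.23  4.89] -0.0003
45.4 [-45.23  46.69  35.34] [-8.56  9.    4.42] -0.0003
44.4 [-45.21  45.79  35.36] [-7.81  8.03  4.33] -0.0003
43.4 [-45.15  45.6   35.43] [-10.28  13.23   5.83] -0.0003
42.4 [-45.2   45.39  35.49] [-12.81  17.34   5.14] -0.0002
41.4 [-45.17  45.22  35.61] [-14.22  21.04   4.26] -0.0001
35.3 13.78029364490915 [9.02 3.63 0.07]
```

Run:
```python
from place import *
pause(.5);_,F0=json.load(open("cmd.json"));print(Jp(),Jf()-np.array(F0),current_finger_force(),current_width(),current_t())
i=camera("scene")[:,:,::-1];w=camera("wrist")[:,:,::-1]
a=cv2.resize(i[110:250,210:380],None,fx=2.35,fy=2.35);b=cv2.resize(w[20:250,200:500],(400,307))
cv2.imwrite("pics/fin.png",cv2.vconcat([cv2.resize(a,(400,290)),b])[:600])
```

```text
[-45.2   45.27  35.58] [-13.99  20.9    5.07] 50.01142144203186 14.029709287789398 35.8
```

View pics/fin.png

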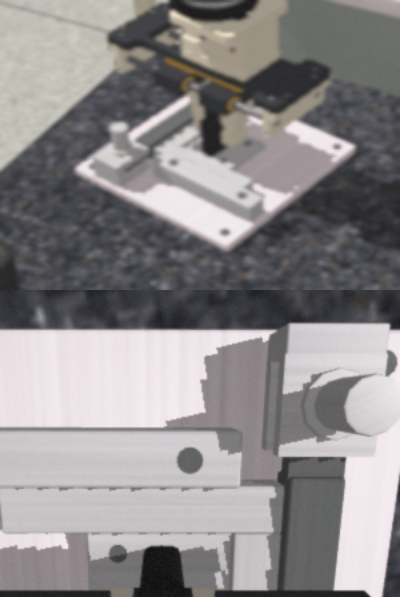

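The square is flush with the rail and with the squared arm, and the pin is seated. Forces are steady, so I'm handing the job in.

```bash
python3 -c "
from plant import *
print(close_job(),current_t())"
```

```text
the job is handed in; nothing more can be done
the job is handed in; nothing more can be done
```

I handed the job in at about 36 s: the pin is seated in the fork and released, and the gripper still holds the square flush on the rail (about 14 N) and on the squared arm (about 21 N, including plate friction); the verdict was not shown.

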